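Set the whetstone in its holder

TASK

Get the sharpening place ready: lay the whetstone flat across the two rubber rests of its holder, squarely and in the middle (set it down, do not drop it), then push the sliding jaw up against its end until the stone sits snugly between the jaw and the fixed stop. Leave the glass, the cup and the small dressing stone where they are.

Things in the scene. Friction and masses are not known exactly. Their poses are not given: they have to be found in the camera images.
- stone: whetstone: plain grey rectangular slab, 160 x 54 x 25 mm, 0.3 to 0.6 kg, lying flat on the worktop at the start, left or right of the holder. Origin: centre of its underside; x along its length, y across its width, z up. Either end and either face may be used.
- stone_center (a point): centre of the whetstone, 12.5 mm above its underside; axes as the stone's
- holder: whetstone holder, fixed: low black and steel frame, 266 x 66 mm, two rods with feet, two rests, a fixed stop and a sliding jaw. Origin: on the worktop, under the middle of the stone's place; x along the rods, from the sliding jaw (near the robot) to the fixed stop (away from it), z up. Seated, the stone's origin lies at x = 0, y = 0, z = 30 mm in this frame, its top at 55 mm.
- jaw (a joint): sliding jaw: upright black block across the rods, 64 mm wide, 7 to 45 mm above the worktop. Slide in m: 0 farthest from the fixed stop (starts at 0 to 0.02), grows towards it, end 0.06; about 0.038 clamps a stone that touches the stop. Needs about 3 N, stays where left; pushes the lying stone along before it (6 to 10 N in all). Inner face at x = -118 mm + joint value; outer face 22 mm behind that
- jaw_face (a point): middle of the sliding jaw's inner (rubber) face, 35 mm above the worktop; axes as the holder's
- tumbler: drinking glass, 67 mm across, 121 mm high, standing behind the work; origin: centre of its underside
- dressing_stone: small grey block, 36 x 66 x 22 mm, lying behind the work; origin: centre of its underside
- espresso_cup: white cup with a handle, 63 x 88 x 51 mm, standing behind the work; origin: under its middle
- rest_near (a point): middle of the top of the rest nearer the sliding jaw, at x = -45 mm in the holder's frame: a black rubber-topped cross block, 24 mm long, 62 mm wide, top 30 mm above the worktop
- rest_far (a point): the same for the other rest, at x = +50 mm. Between the rests there are only two 10 mm rods at y = -18 and +18 mm, tops 19 mm above the worktop, running from x = -162 to +100 mm; a foot 22 mm high carries them at x = -158 to -142 mm
- stop_face (a point): middle of the fixed stop's inner face, at x = +80 mm, 35 mm above the worktop; the stop is an upright black block 66 mm wide, its top 44 mm above the worktop

How it is judged:
By the outcome, as a careful person would: the job done as asked, in the order asked, and still so for the second after the job is handed in, with the robot touching nothing.
It also fails if it takes over 42 s, if anything falls off the work surface, if the arm or the gripper's body presses on something with over 40 N, if the wrist force passes 120 N, or if a joint passes its speed limit or range.

ROBOT

A 6-joint arm with a two-finger parallel gripper is mounted at the origin on a cart in front of the work surface, level with it; the furniture and walls round the work are solid. World frame = base frame: x ahead of the robot, y to its left, z up, the work surface at z = 0. Lengths are in mm, angles in rad, forces in N, time in s.
With the tool pointing down it reaches from about 400 to 925 mm from the base axis. Payload 12.5 kg.
Tool frame: the origin (TCP) lies between the finger pads; the fingertips stand 19 mm ahead of it and the grasp point (between the pads) is the TCP (env.tips_ahead is the distance from the TCP to the fingertips, in mm); z points along the fingers, y is the line along which they close (so a half turn about z gives the same grasp; the last joint's range is limited). The gripper opens to 95 mm and grips with 3 to 60 N. Pads are 20 mm wide; open, the fingers measure 119 mm over their backs; the gripper's body (75 mm by 180 mm) begins 59 mm behind the grasp point.
Start: joints at [1.026, 0.491, 1.559, -0, 1.092, -0.106], TCP at [265.519, 565.813, 233.661] pointing down, gripper open.
Joint ranges: [-3.1, 3.1], [-0.84, 2.19], [0.05, 2.79], [-1.13, 4.28], [0.06, 2.93], [-2.69, 2.69]. Speed limits (rad/s): [2.22, 2.22, 2.79, 3.14, 3.14, 3.14].

INTERFACE

Orientations are given as [roll, pitch, yaw] about the fixed x, y, z axes, in that order (R = Rz(yaw) Ry(pitch) Rx(roll)).
In Python, from cell import env gives the robot as it stands.
- The arm moves only by the shell command python3 -m crank 'ROWS'. ROWS is JSON, a list of rows, each a list of 5 numbers: the shift along the tool's x, y, z in mm, then the turn about the tool's z in degrees, then the finger opening in mm, from 0 to 95.1. In form: [[dx, dy, dz, yaw, grip], ...]. A call has 1 to 10 rows; each row is the pose to reach, as a shift and turn from the pose commanded when the call began, along the tool's axes at that moment; what a row does not reach only later rows make up. A row lasts 1/12 s, in which the tool goes at most 41.7 mm and 7.16 degrees, less where a joint would pass 70% of its speed; a pose out of reach is approached as far as the arm can. A call with a gripper value outside its range is refused whole. The fingers move at their own pace and stop on an object; the grip force is fixed at half the most. Time passes only in rows, so rows that repeat a pose let the fingers close. It gives the time, the measured TCP pose, the force, the opening and the grip force at its end, in the units of the state.
- env.state(): the state, without advancing time (a new reading comes with each control period).
- env.read_camera(name): name is "scene" or "top"; returns a dict with "img" (400x640x3 uint8, blue, green, red), "K" (3x3 intrinsics, pixels), "pose" (4x4, takes a point from camera to world coordinates). Camera axes: x right, y down, z forward; pixel columns grow to the right and rows downward; lengths in mm; the calibration is good to about 2 mm. A picture is of the moment at which its call begins. There is no depth.
- env.job_done(): hands the job in; it is judged then, once.
The state is a dict: "t": time; "joints": joint angles; "qvel": joint speeds; "tau": joint torques, N m; "eef_pos": TCP position; "tcp_rot": TCP orientation; "ft_force": force on the tool from outside, world axes, zero at the start; "moment": the same for the moment, N m; "opening": opening from 0.0 (shut) to 1.0 (fully open); "grip_force": force on a finger pad.
Only numpy, scipy, OpenCV 4.12 (cv2) and the standard library are available. Lean on these libraries where they do the work, as an engineer would, in place of code of your own. Each camera call takes 0.05 s, during which the arm holds its last target. There are 200 camera calls.

## Working session

There is one attempt and no reset: what is moved stays moved. The work goes in short steps, Python scripts to look and compute and a shell command to move; the robot and the scene stay as the last step left them, time stands still between calls to the robot, and variables do not carry over. Pictures are saved under pics/ and viewed, at most 10 in all, crops included, and the job is handed in when it is done.

```bash
mkdir -p pics
python3 - <<'E'
from cell import env
import cv2,numpy as np
np.set_printoptions(suppress=True,precision=3)
for n in("scene","top"):
    d=env.read_camera(n);cv2.imwrite(f"pics/{n}0.png",d["img"]);print(n,d["K"],d["pose"])
s=env.state();print(s)
E
```

```text
scene [[421.969   0.    320.366]
 [  0.    421.969 201.467]
 [  0.      0.      1.   ]] [[   0.58    -0.415    0.701   21.917]
 [  -0.815   -0.292    0.501 -462.369]
 [  -0.003   -0.862   -0.507  491.941]
 [   0.       0.       0.       1.   ]]
top [[491.169   0.    325.38 ]
 [  0.    491.169 190.17 ]
 [  0.      0.      1.   ]] [[   0.032   -0.976    0.213  370.961]
 [  -0.999   -0.031    0.009  -60.811]
 [  -0.002   -0.214   -0.977 1130.943]
 [   0.       0.       0.       1.   ]]
{'t': 0.1, 'joints': array([ 1.026,  0.491,  1.559,  0.   ,  1.092, -0.106]), 'qvel': array([ 0.   , -0.001, -0.   ,  0.001,  0.002, -0.001]), 'tau': array([  0.002, -61.361, -25.861,   0.069,   0.047,  -0.   ]), 'eef_pos': array([265.409, 565.638, 233.13 ]), 'tcp_rot': array([-3.141, -0.   ,  2.703]), 'ft_force': array([0.398, 0.326, 0.291]), 'moment': array([ 0.001,  0.032, -0.012]), 'grip_force': 0.0, 'opening': 1.003424854614614}
```

View pics/top0.png

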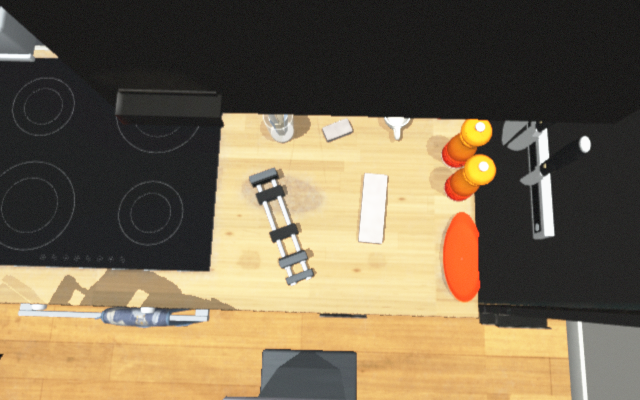

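View pics/scene0.png

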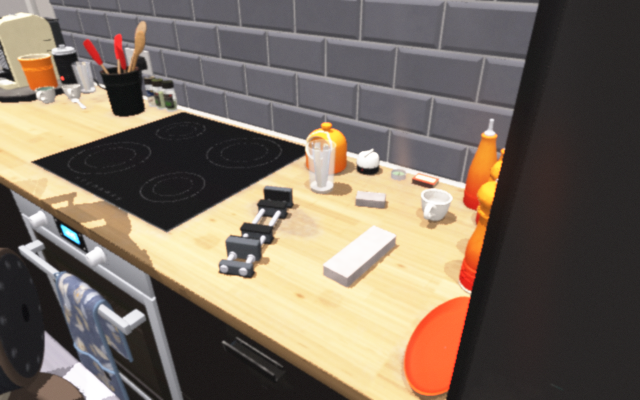

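The top view shows the stone at (373,208) and the holder from the stop (264,177) to the near foot (299,277). The glass is at (282,130), the dressing stone at (337,130) and the cup at (397,122). The stone lies to the right of the holder.

```bash
cat > h.py <<'E'
from cell import env
import cv2,numpy as np
np.set_printoptions(suppress=True,precision=1)
def cast(d,uv,z):
    uv=np.atleast_2d(np.asarray(uv,float));r=np.c_[uv,np.ones(len(uv))]@np.linalg.inv(d["K"]).T@d["pose"][:3,:3].T
    o=d["pose"][:3,3];return o+r*((z-o[2])/r[:,2])[:,None]
def proj(d,p):
    c=(np.atleast_2d(p)-d["pose"][:3,3])@d["pose"][:3,:3];q=c@d["K"].T;return q[:,:2]/q[:,2:]
def comps(d,mask,x0,y0,x1,y1,z,amin=40):
    m=np.zeros(mask.shape,np.uint8);m[y0:y1,x0:x1]=mask[y0:y1,x0:x1]
    for c in cv2.findContours(m,cv2.RETR_EXTERNAL,cv2.CHAIN_APPROX_NONE)[0]:
        if cv2.contourArea(c)<amin: continue
        w=cast(d,c[:,0],z)[:,:2].astype(np.float32);r=cv2.minAreaRect(w)
        e=cv2.boxPoints(r);a,b=e[1]-e[0],e[2]-e[1];l=a if a@a>b@b else b
        print("px",c[:,0].mean(0),"ctr",np.array(r[0]),"size",np.array(r[1]),"long-axis deg %.1f"%np.degrees(np.arctan2(l[1],l[0])))
E
python3 - <<'E'
from h import *
d=env.read_camera("top");hsv=cv2.cvtColor(d["img"],cv2.COLOR_BGR2HSV)
g=((hsv[...,1]<45)&(hsv[...,2]>120)).astype(np.uint8)*255
comps(d,g,340,150,410,260,25)
k=(hsv[...,2]<75).astype(np.uint8)*255
print("black");comps(d,k,240,160,325,295,40)
d=env.read_camera("scene");hsv=cv2.cvtColor(d["img"],cv2.COLOR_BGR2HSV)
g=((hsv[...,1]<45)&(hsv[...,2]>190)).astype(np.uint8)*255
print("scene");comps(d,g,310,215,410,290,25)
t=env.read_camera("top");cv2.imwrite("pics/hold.png",cv2.resize(t["img"][155:300,235:400],None,fx=4,fy=4,interpolation=cv2.INTER_CUBIC))
cv2.imwrite("pics/holds.png",cv2.resize(d["img"][175:290,210:410],None,fx=4,fy=4,interpolation=cv2.INTER_CUBIC))
E
```

```text
px [372.6 208.1] ctr [ 576.1 -159.6] size [ 54.4 161.2] long-axis deg -4.1
black
px [283.5 232.3] ctr [510.   39.3] size [23.1 57.9] long-axis deg -66.1
px [270.  194.3] ctr [595.7  74.7] size [25.9 58.5] long-axis deg -68.0
px [265.2 180. ] ctr [628.2  87.7] size [ 9.7 59.6] long-axis deg -66.9
scene
px [358.8 251. ] ctr [ 569.5 -161.5] size [ 55.7 164.2] long-axis deg -4.1
```

View pics/hold.png

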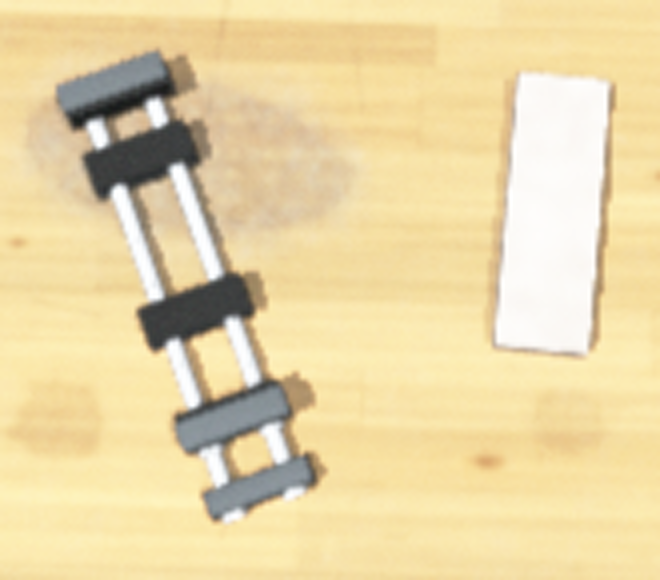

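View pics/holds.png

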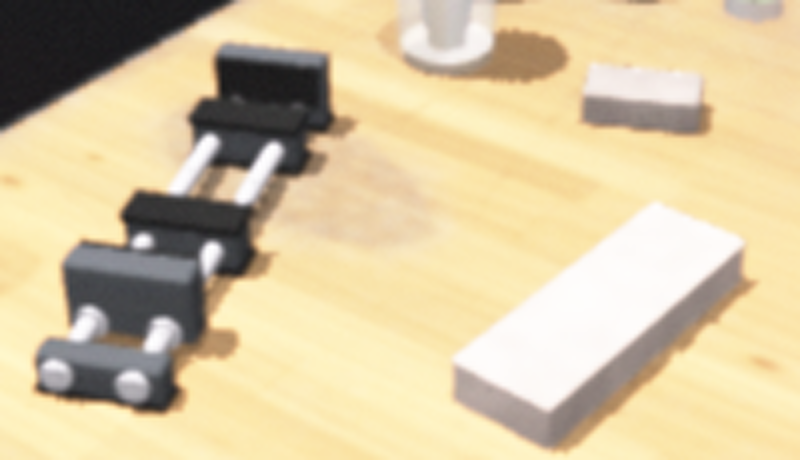

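The close crops show the holder rests, jaw and stop clearly, and the stone lying clear of them. I'll cross-check the corners in both views.

```bash
cat >> h.py <<'E'
def rel(p,yawdeg):
    from scipy.spatial.transform import Rotation as R
    s=env.state();M=R.from_euler("xyz",s["tcp_rot"]).as_matrix()
    t=M.T@(np.array(p)-s["eef_pos"]);dy=(np.degrees(s["tcp_rot"][2])-yawdeg+180)%360-180
    print("t %.2f"%s["t"],"shift",t,"turn %.1f"%dy,"pos",s["eef_pos"],"F",s["ft_force"])
E
python3 - <<'E'
from h import *
T=env.read_camera("top");S=env.read_camera("scene")
def c(d,P,o,z):return cast(d,(np.array(P)+.5)/4-.5+np.array(o),z)[:,:2]
t=lambda P,z:c(T,P,(235,155),z)
s=lambda P,z:c(S,P,(210,175),z)
for n,a,z in(("stone",t([(520,73),(611,80),(590,355),(495,347)],25),25),("stoneS",s([(658,204),(743,242),(549,410),(453,360)],25),25),
 ("near",t([(138,308),(240,274),(256,310),(150,348)],30),0),("nearS",s([(140,192),(252,205),(246,237),(123,212)],30),0),
 ("far",t([(83,155),(187,122),(203,160),(97,197)],30),0),("farS",s([(207,98),(312,107),(303,132),(192,117)],30),0),
 ("stopTop",t([(57,92),(160,52),(166,68),(62,112)],44),0),("stopTopS",s([(222,45),(328,53),(328,62),(218,55)],44),0)):
    e=[np.linalg.norm(a[i]-a[i-1]) for i in range(4)];l=a[1]-a[0]+a[2]-a[3]
    print(n,a.mean(0),"sides",np.array(e),"across deg %.1f"%np.degrees(np.arctan2(l[1],l[0])))
rel([572,-160,120],175.9)
E
```

```text
stone [ 575.5 -160.8] sides [160.1  52.9 160.3  53.6] across deg -92.9
stoneS [ 570.  -162.1] sides [158.7  49.6 157.   51.8] across deg -95.1
near [511.9  40.5] sides [23.7 60.4 22.5 63. ] across deg -68.9
nearS [507.4  37.1] sides [18.6 58.1 27.4 65.9] across deg -70.3
far [598.   75.6] sides [26.  62.3 24.3 63.8] across deg -69.2
farS [596.4  73.5] sides [20.9 58.8 26.1 62.5] across deg -66.8
stopTop [639.7  94.2] sides [12.1 62.8 10.1 64. ] across deg -65.3
stopTopS [634.6  90.6] sides [11.7 60.6 10.3 61.9] across deg -63.0
t 0.35 shift [-585.8 -526.7  113.6] turn -21.0 pos [265.5 565.8 233.5] F [0.2 0.1 1. ]
```

```bash
python3 -m crank '[[-587,-527,60,-21,90],[-587,-527,60,-21,90],[-587,-527,60,-21,90],[-587,-527,60,-21,90],[-587,-527,60,-21,90],[-587,-527,60,-21,90],[-587,-527,60,-21,90],[-587,-527,60,-21,90],[-587,-527,60,-21,90],[-587,-527,60,-21,90]]'; python3 -c "
from h import *
rel([573,-161,120],176)"
```

```text
t: 1.18
eef_pos: [427.5, 182.3, 202.2]
tcp_rot: [3.141, 0.001, 3.07]
ft_force: [1.1, 1.0, 0.2]
opening: 0.946
grip_force: 0.0
t 1.18 shift [-169.8 -332.    82.2] turn -0.1 pos [427.5 182.3 202.2] F [1.1 1.  0.2]
```

```bash
python3 -m crank '[[-170,-332,60,0,90],[-170,-332,60,0,90],[-170,-332,60,0,90],[-170,-332,60,0,90],[-170,-332,60,0,90],[-170,-332,80,0,90],[-170,-332,110,0,90],[-170,-332,110,0,90],[-170,-332,110,0,90],[-170,-332,110,0,90]]'
python3 - <<'E'
from h import *
rel([573,-161,22],176)
for n in("scene","top"):
    d=env.read_camera(n);u,v=proj(d,[573,-161,50])[0].astype(int)
    print(n,u,v,proj(d,env.state()["eef_pos"]+[0,0,-19]));x,y=max(u-60,0),max(v-60,0);
    cv2.imwrite(f"pics/{n}_g.png",cv2.resize(d["img"][y:y+120,x:x+120],None,fx=5,fy=5))
E
```

```text
t: 2.02
eef_pos: [573.3, -162.9, 89.8]
tcp_rot: [3.141, -0.001, 3.067]
ft_force: [-0.2, 0.6, -0.3]
opening: 0.945
grip_force: 0.0
t 2.02 shift [ 0.4  1.9 67.8] turn -0.3 pos [ 573.3 -162.9   89.8] F [-0.2  0.6 -0.3]
scene 362 236 [[364.2 228.1]]
top 374 206 [[375.4 205. ]]
```

View pics/scene_g.png

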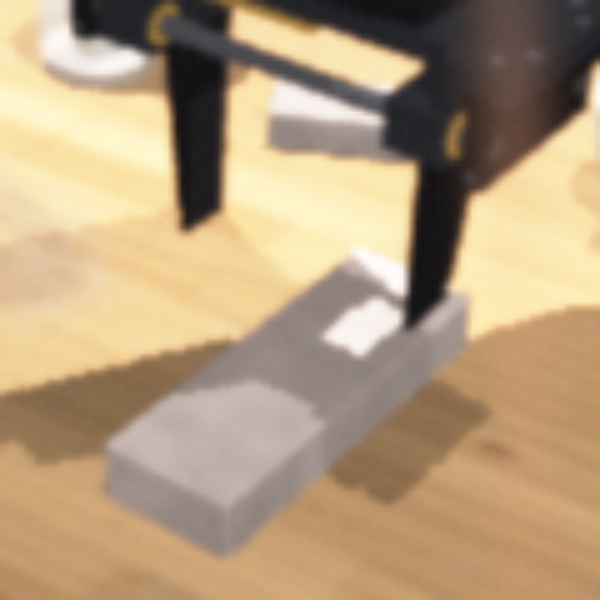

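The fingers straddle the stone: tips at crop (205,222) and (422,318), within about 2 px of the prediction. Descending and gripping.

```bash
python3 -m crank '[[0,2,34,0,90],[0,2,68,0,90],[0,2,68,0,90],[0,2,68,0,90],[0,2,68,0,40],[0,2,68,0,40],[0,2,68,0,40],[0,2,68,0,40],[0,2,68,0,40],[0,2,68,0,40]]'; python3 -m crank '[[0,0,0,0,40],[0,0,0,0,40],[0,0,0,0,40],[0,0,-30,0,40],[0,0,-60,0,40],[0,0,-80,0,40],[0,0,-80,0,40],[0,0,-80,0,40]]'
python3 - <<'E'
from h import *
rel([551-4,55.7,102],202.5)
d=env.read_camera("top")
u,v=proj(d,[573,-161,100])[0].astype(int);x,y=u-60,v-60
cv2.imwrite("pics/tl.png",cv2.resize(d["img"][y:y+120,x:x+120],None,fx=4,fy=4))
d=env.read_camera("scene")
u,v=proj(d,[573,-161,100])[0].astype(int);x,y=u-60,v-60;print(x,y)
cv2.imwrite("pics/sl.png",cv2.resize(d["img"][y:y+120,x:x+120],None,fx=5,fy=5))
E
```

```text
t: 2.95
eef_pos: [573.1, -157.5, 24.6]
tcp_rot: [-3.141, 0.001, 3.069]
ft_force: [-0.8, -4.1, 2.7]
opening: 0.585
grip_force: 1.7
t: 3.62
eef_pos: [572.7, -157.2, 104.1]
tcp_rot: [-3.142, 0.001, 3.069]
ft_force: [-0.1, -0.0, -3.4]
opening: 0.563
grip_force: 30.0
t 3.62 shift [ 41.  210.5   2.1] turn -26.6 pos [ 572.7 -157.2  104.1] F [-0.1 -0.  -3.4]
303 153
```

View pics/sl.png

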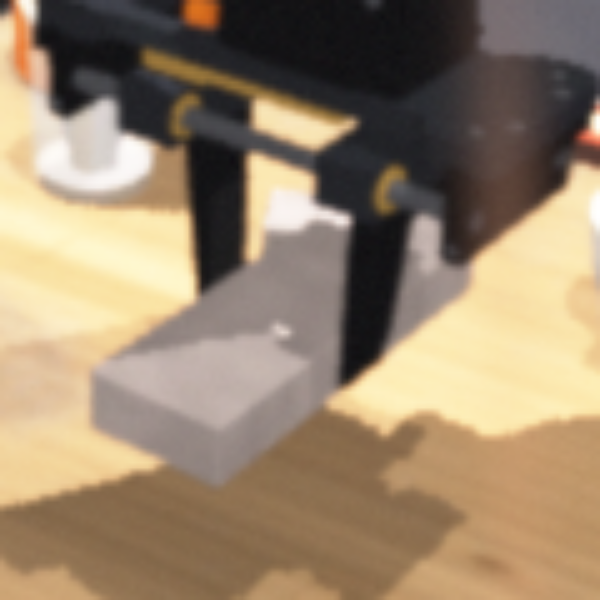

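The stone is gripped level, with its near end at crop corners (92,375) and (218,430). Carrying it over to just above the holder.

```bash
python3 -m crank '[[41,211,0,-26.5,40],[41,211,0,-26.5,40],[41,211,0,-26.5,40],[41,211,0,-26.5,40],[41,211,0,-26.5,40],[41,211,0,-26.5,40],[41,211,10,-26.5,40],[41,211,20,-26.5,40],[41,211,24,-26.5,40],[41,211,24,-26.5,40]]'
python3 - <<'E'
from h import *
rel([547,55.7,80],202.5)
d=env.read_camera("top");cv2.imwrite("pics/th.png",cv2.resize(d["img"][150:300,220:370],None,fx=4,fy=4,interpolation=cv2.INTER_CUBIC))
e=env.read_camera("scene");cv2.imwrite("pics/sh.png",cv2.resize(e["img"][160:290,200:340],None,fx=4,fy=4,interpolation=cv2.INTER_CUBIC))
a=cv2.imread("pics/th.png");b=cv2.imread("pics/sh.png")
E
```

```text
t: 4.55
eef_pos: [546.5, 54.8, 78.0]
tcp_rot: [3.14, -0.003, -2.753]
ft_force: [-0.1, 1.0, -4.9]
opening: 0.565
grip_force: 30.0
t 4.55 shift [-0.8  0.6 -2. ] turn -0.2 pos [546.5  54.8  78. ] F [-0.1  1.  -4.9]
```

View pics/sh.png

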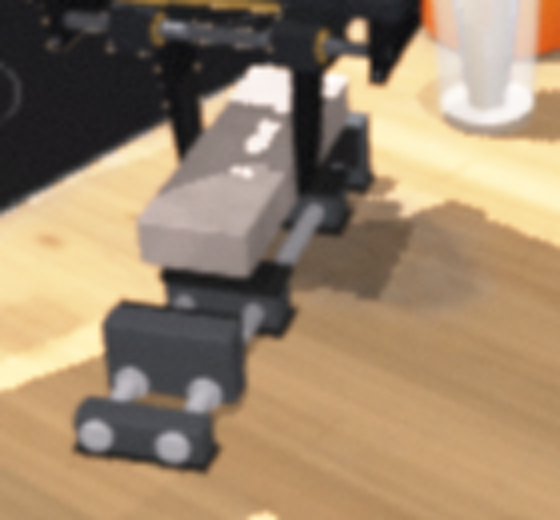

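View pics/th.png

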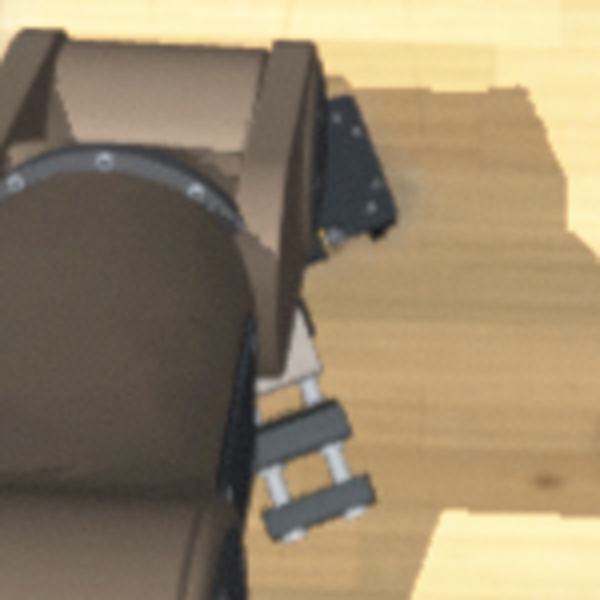

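The scene view shows the stone above the rests, with its near-end top corners at crop (142,215) and (250,232). The top view shows only its near right corner, at crop (318,375). I'll put these into the holder frame, camera by camera.

Run:
```python
from h import *
T=env.read_camera("top");S=env.read_camera("scene")
a=np.radians(22.5);H=np.array([[np.cos(a),np.sin(a)],[-np.sin(a),np.cos(a)]])
def f(n,d,P,o,z,org):
    print(n,((cast(d,(np.array(P)+.5)/4-.5+np.array(o),z)[:,:2]-org)@H.T).tolist().__repr__())
os=[549.6,54.35];ot=[552.6,57.1]
f("stone top S",S,[(142,215),(250,232)],(200,160),80.5,os)
f("stone bot S",S,[(142,259),(248,277)],(200,160),55.5,os)
f("stone top T",T,[(318,375),(262,394)],(220,150),80.5,ot)
f("jaw inner top S",S,[(122,300),(245,321)],(200,160),45,os)
f("jaw outer top S",S,[(105,320),(240,347)],(200,160),45,os)
f("jaw top T",T,[(350,428),(342,402),(258,470)],(220,150),45,ot)
f("foot T",T,[(263,510),(370,475),(375,497),(276,541)],(220,150),22,ot)
f("foot S",S,[(83,400),(213,413)],(200,160),22,os)
f("rests T",T,[(x/1+60,y+20) for x,y in[(138,308),(240,274),(256,310),(150,348),(83,155),(187,122),(203,160),(97,197)]],(220,150),30,ot)
```

```text
stone top S [[-80.7487623430374, 25.550071043659514], [-83.59232208147888, -27.782375257053104]]
stone bot S [[-80.22116645493301, 28.604498857104584], [-83.51957866187317, -24.84813441746278]]
stone top T [[-86.20757095953405, -24.410438206759622], [-85.18913599513638, 7.021738595232776]]
jaw inner top S [[-99.62528514390223, 31.487252954704132], [-102.84429294916126, -29.546649652931638]]
jaw outer top S [[-116.03096889227618, 32.645886791979066], [-121.9393282980043, -34.11338995555927]]
jaw top T [[-115.50472208281396, -30.40117685674179], [-100.57731721956476, -31.19313176977709], [-119.18716198553857, 24.59253629335295]]
foot T [[-138.9333232771357, 30.74178085669948], [-141.87067633169187, -31.65360310175865], [-154.2219781858256, -30.050613078534894], [-157.4323366649358, 29.69276933739351]]
foot S [[-145.61632208281324, 32.96782890113804], [-141.51993448651328, -26.826478017224776]]
rests T [[-31.372313145302822, 30.522740561859237], [-33.48476409772651, -29.823986978780283], [-55.90188642435556, -31.299786309028352], [-55.04562111320625, 31.6585882563016], [62.970121736073594, 30.964696762678287], [60.20469570860637, -31.294050084249744], [35.928278622345445, -32.39538154376602], [36.97387585642634, 31.4279930295376]]
```

```bash
python3 -m crank '[[0,-1,8,0,40],[0,-1,14,0,40],[0,-1,18,0,40],[0,-1,20,0,40],[0,-1,20,0,40],[0,-1,20,0,40]]';  python3 -m crank '[[0,0,1,0,40],[0,0,2,0,40],[0,0,2,0,40]]'
```

```text
t: 5.25
eef_pos: [547.5, 55.3, 60.0]
tcp_rot: [3.141, -0.0, -2.751]
ft_force: [-0.9, 0.2, -4.5]
opening: 0.567
grip_force: 30.0
t: 5.5
eef_pos: [547.5, 55.3, 58.1]
tcp_rot: [3.142, 0.0, -2.751]
ft_force: [0.3, 0.6, -2.9]
opening: 0.565
grip_force: 30.0
```

```bash
python3 -m crank '[[1,-1,1,0,40],[1,-1,2,0,40],[1,-1,2,0,40]]';  python3 -m crank '[[0,0,1,0,40],[0,0,1,0,40]]';  python3 -m crank '[[0,0,1,0,40],[0,0,1,0,40]]'
```

```text
t: 5.75
eef_pos: [546.9, 53.9, 56.0]
tcp_rot: [3.141, -0.0, -2.751]
ft_force: [0.1, 0.0, -4.2]
opening: 0.568
grip_force: 30.0
t: 5.92
eef_pos: [547.0, 53.9, 55.0]
tcp_rot: [3.141, -0.0, -2.751]
ft_force: [-1.1, 0.3, -4.2]
opening: 0.567
grip_force: 30.0
t: 6.08
eef_pos: [547.1, 53.9, 54.6]
tcp_rot: [-3.141, 0.0, -2.751]
ft_force: [-2.1, -0.4, 3.6]
opening: 0.567
grip_force: 30.0
```

Contact came at z = 54.6, which matches the grasp height of 24.6 + 30. Releasing and rising.

```bash
python3 -m crank '[[0,0,0.3,0,40],[0,0,0.3,0,60],[0,0,0.3,0,70],[0,0,0.3,0,80],[0,0,0.3,0,80],[0,0,0,0,80],[0,0,-30,0,80],[0,0,-60,0,80],[0,0,-80,0,80],[0,0,-80,0,80]]'; python3 -m crank '[[40,0,0,0,0],[80,0,0,0,0],[120,0,0,0,0],[150,0,0,0,0],[150,0,0,0,0],[150,0,0,0,0],[150,0,0,0,0]]';python3 - <<'E'
from h import *
a=np.radians(22.4);p=np.array([551,55.2])-155*np.array([np.cos(a),np.sin(a)])
rel([*p,48],202.4)
d=env.read_camera("top")
e=env.read_camera("scene");i=np.hstack([cv2.resize(q,(390,600),interpolation=cv2.INTER_CUBIC) for q in(e["img"][150:300,210:307],d["img"][150:300,235:332])])
cv2.imwrite("pics/placed.png",i)
E
```

```text
t: 6.92
eef_pos: [548.5, 54.0, 137.8]
tcp_rot: [-3.139, 0.005, -2.751]
ft_force: [0.5, 0.2, -0.2]
opening: 0.843
grip_force: 0.0
t: 7.5
eef_pos: [409.2, -3.3, 134.1]
tcp_rot: [-3.141, 0.001, -2.752]
ft_force: [0.2, -0.9, -0.7]
opening: 0.409
grip_force: 0.0
t 7.50 shift [ 1.7  0.  86.1] turn -0.1 pos [409.2  -3.3 134.1] F [ 0.2 -0.9 -0.7]
```

View pics/placed.png

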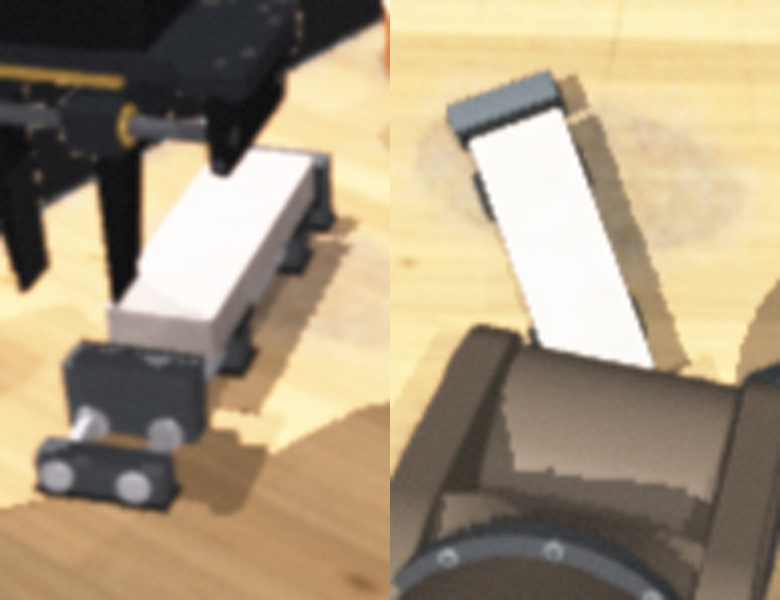

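The stone lies on both rests against or close to the stop, but looks slightly shifted to -y at the far end: panel corners (470,143) and (563,108), stop (448,105)–(565,75). Measuring that.

Run:
```python
from h import *
d=env.read_camera("top");hsv=cv2.cvtColor(d["img"],cv2.COLOR_BGR2HSV)
m=((hsv[...,1]<60)&(hsv[...,2]>170)).astype(np.uint8);m[:170]=0;m[245:]=0;m[:,:250]=0;m[:,305:]=0
a=np.radians(22.4);H=np.array([[np.cos(a),np.sin(a)],[-np.sin(a),np.cos(a)]]);ot=[552.6,57.1]
L=[];Rr=[]
for v in range(188,232):
    c=np.nonzero(m[v])[0]
    if len(c)<10: continue
    L.append((c[0]-.5,v));Rr.append((c[-1]+.5,v))
for n,P in(("left",L),("right",Rr)):
    q=(cast(d,P,55)[:,:2]-ot)@H.T;k=np.polyfit(q[:,0],q[:,1],1);print(n,"y at x=0 %.1f"%k[1],"tilt %.2f deg"%np.degrees(np.arctan(k[0])),q[[0,-1],0])
f=lambda P,z:(cast(d,np.array([((x-390)/390*97+235-.5,y/4+150-.5) for x,y in P]),z)[:,:2]-ot)@H.T
print("far end",f([(470,143),(563,108)],55),"stop top",f([(448,105),(550,70),(563,105),(460,140)],44))
print("rests left edges",f([(478,172),(492,218),(533,330),(540,345)],30),"right",f([(588,165),(595,190),(640,325),(648,345)],30))
```

```text
left y at x=0 27.4 tilt 3.70 deg [ 69.  -34.5]
right y at x=0 -29.4 tilt 0.54 deg [ 47.7 -55.4]
far end [[ 75.1  25.5]
 [ 75.9 -29.9]] stop top [[103.5  30.7]
 [102.6 -30.3]
 [ 80.6 -30.4]
 [ 81.7  30.9]]
rests left edges [[ 64.   28.2]
 [ 35.8  29.5]
 [-33.   28.8]
 [-42.4  27.9]] right [[ 45.9 -31.9]
 [ 30.7 -30.7]
 [-51.4 -28.4]
 [-63.6 -28.7]]
```

The stone is about 1.5 mm off centre and square to within about 0.5°, with a 5 mm gap to the stop, which is good. Lowering the closed fingers behind the jaw.

```bash
python3 -m crank '[[2,0,30,0,0],[2,0,60,0,0],[2,0,80,0,0],[2,0,86,0,0],[2,0,86,0,0],[2,0,86,0,0],[2,0,86,0,0]]'; python3 -m crank '[[-4,0,0,0,0],[-8,0,0,0,0],[-12,0,0,0,0],[-15,0,0,0,0],[-18,0,0,0,0],[-18,0,0,0,0]]';python3 -m crank '[[-2,0,0,0,0],[-4,0,0,0,0],[-6,0,0,0,0],[-8,0,0,0,0],[-8,0,0,0,0]]'
```

```text
t: 8.23
eef_pos: [407.1, -3.9, 48.9]
tcp_rot: [-3.141, 0.001, -2.751]
ft_force: [0.6, -0.3, -0.1]
opening: 0.005
grip_force: 0.0
t: 8.73
eef_pos: [423.7, 3.1, 48.2]
tcp_rot: [-3.141, 0.001, -2.751]
ft_force: [0.1, 0.2, 0.2]
opening: 0.004
grip_force: 0.0
t: 9.15
eef_pos: [430.9, 6.1, 48.1]
tcp_rot: [-3.142, 0.0, -2.751]
ft_force: [-0.2, 0.8, -0.4]
opening: 0.007
grip_force: 0.0
```

```bash
python3 -m crank '[[-1.5,0,0,0,0],[-3,0,0,0,0],[-4.5,0,0,0,0],[-6,0,0,0,0],[-6,0,0,0,0]]'; python3 -m crank '[[-1,0,0,0,0],[-2,0,0,0,0],[-3,0,0,0,0],[-4,0,0,0,0],[-4,0,0,0,0]]';python3 -m crank '[[-1,0,0,0,0],[-2,0,0,0,0],[-2,0,0,0,0]]'
```

```text
t: 9.57
eef_pos: [436.1, 8.4, 48.1]
tcp_rot: [3.141, -0.0, -2.751]
ft_force: [-1.6, 0.0, 0.6]
opening: 0.004
grip_force: 0.8
t: 9.98
eef_pos: [439.8, 9.9, 48.1]
tcp_rot: [3.141, 0.0, -2.751]
ft_force: [-1.3, -0.1, 0.0]
opening: 0.002
grip_force: 0.9
t: 10.23
eef_pos: [441.7, 10.7, 48.1]
tcp_rot: [3.141, 0.0, -2.751]
ft_force: [-2.0, 0.2, -1.0]
opening: 0.006
grip_force: 1.0
```

```bash
python3 -m crank '[[-1,0,0,0,0],[-2,0,0,0,0],[-3,0,0,0,0],[-3,0,0,0,0]]';python3 -m crank '[[-1,0,0,0,0],[-2,0,0,0,0],[-2,0,0,0,0]]';python3 -m crank '[[-1,0,0,0,0],[-1,0,0,0,0]]'
```

```text
t: 10.57
eef_pos: [444.2, 11.7, 48.1]
tcp_rot: [3.141, -0.001, -2.751]
ft_force: [-4.2, -2.3, 1.4]
opening: 0.003
grip_force: 2.2
t: 10.82
eef_pos: [446.0, 12.5, 48.1]
tcp_rot: [3.141, -0.001, -2.751]
ft_force: [-4.7, -2.3, -0.0]
opening: 0.005
grip_force: 2.3
t: 10.98
eef_pos: [446.9, 12.9, 48.1]
tcp_rot: [3.141, -0.001, -2.751]
ft_force: [-4.4, -2.9, -0.2]
opening: 0.005
grip_force: 2.4
```

Now it is pushing the stone as well, at about 5 N. I'll continue in 1 mm steps until the force rises.

```bash
for i in 1 2; do python3 -m crank '[[-1,0,0,0,0],[-1,0,0,0,0]]'|grep -E "eef|ft_"; done
```

```text
eef_pos: [447.9, 13.2, 48.1]
ft_force: [-4.8, -2.2, -0.9]
eef_pos: [448.5, 13.5, 48.1]
ft_force: [-6.0, -3.7, 1.4]
```

```bash
python3 -m crank '[[-1,0,0,0,0],[-1,0,0,0,0]]'|grep -E "eef|ft_"
```

```text
eef_pos: [448.6, 13.6, 48.1]
ft_force: [-9.7, -9.3, 4.8]
```

```bash
python3 -m crank '[[-1,0,0,0,0],[-1,0,0,0,0]]'|grep -E "eef|ft_"
```

```text
eef_pos: [448.6, 13.7, 48.1]
ft_force: [-14.7, -15.4, 8.8]
```

The jaw is blocked at holder x ≈ -110.5 (expected about -112), and the force has risen to about 21 N, so the stone is clamped. Backing off, rising and checking.

```bash
python3 -m crank '[[3,0,0,0,0],[8,0,0,0,0],[12,0,0,0,0],[12,0,-40,0,0],[12,0,-80,0,0],[12,0,-120,0,0],[12,0,-150,0,0],[12,0,-150,0,0]]'; python3 -m crank '[[0,-250,0,0,0],[0,-250,0,0,0],[0,-250,0,0,0],[0,-250,0,0,0],[0,-250,0,0,0],[0,-250,0,0,0],[0,-250,0,0,0],[0,-250,0,0,0],[0,-250,0,0,0],[0,-250,0,0,0]]';python3 - <<'E'
from h import *
d=env.read_camera("top")
e=env.read_camera("scene");i=np.hstack([cv2.resize(q,(390,600),interpolation=cv2.INTER_CUBIC) for q in(e["img"][150:300,210:307],d["img"][150:300,235:332])])
cv2.imwrite("pics/final.png",i)
E
```

```text
t: 12.32
eef_pos: [441.8, 9.7, 203.3]
tcp_rot: [-3.137, 0.009, -2.751]
ft_force: [-0.1, 0.7, 0.7]
opening: 0.009
grip_force: 0.0
t: 13.15
eef_pos: [534.4, -220.4, 197.8]
tcp_rot: [3.141, -0.0, -2.751]
ft_force: [-0.2, 0.8, -1.0]
opening: 0.006
grip_force: 0.0
```

View pics/final.png

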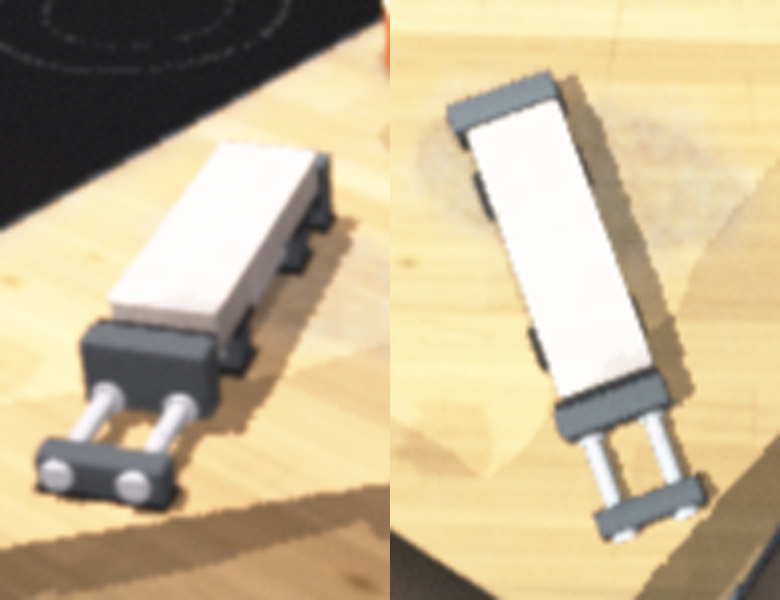

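The final view shows the stone between the stop, panel (448,105)–(562,100), and the jaw, (555,410)–(668,378). It is snug, but its far end sits a little to the right. I'll put a number on that.

Run:
```python
from h import *
a=np.radians(22.4);H=np.array([[np.cos(a),np.sin(a)],[-np.sin(a),np.cos(a)]])
d=env.read_camera("top");hsv=cv2.cvtColor(d["img"],cv2.COLOR_BGR2HSV)
m=((hsv[...,1]<45)&(hsv[...,2]>150)).astype(np.uint8)*255
m=cv2.morphologyEx(m,cv2.MORPH_OPEN,np.ones((7,7),np.uint8))
comps(d,m,250,165,310,252,55)
k=(hsv[...,1]<130).astype(np.uint8)*(hsv[...,2]<150).astype(np.uint8)*255
for n,box,z in(("stop",(244,165,280,187),44),("jaw",(272,240,306,262),45),("foot",(283,265,318,287),22)):
    print(n);comps(d,k,*box,z)
ot=np.array([552.6,57.1])
f=lambda P,z:(cast(d,np.array([((x-390)/390*97+235-.5,y/4+150-.5) for x,y in P]),z)[:,:2]-ot)@H.T
print("stone corners",f([(468,134),(558,100),(652,366),(562,400)],55))
print("stop",f([(448,105),(550,72),(563,100),(462,132)],44),"jaw",f([(556,407),(665,375),(669,402),(566,440)],45),"foot",f([(597,512),(700,476),(707,498),(605,540)],22))
```

```text
px [276.6 211.5] ctr [555.6  56.9] size [161.7  55.6] long-axis deg 22.5
stop
jaw
px [293.7 251.2] ctr [469.6  22. ] size [46.2 63.9] long-axis deg -87.6
foot
px [314.2 282.1] ctr [407.  -28.3] size [24.1 20. ] long-axis deg 2.1
px [299.  273.9] ctr [419.4  -1.1] size [41.8 64.5] long-axis deg -88.2
stone corners [[ 80.4  24.9]
 [ 81.3 -28.8]
 [-78.6 -27.1]
 [-78.9  25.1]]
stop [[103.5  30.7]
 [101.5 -29.9]
 [ 83.3 -31.4]
 [ 85.7  28.3]] jaw [[-80.1  30. ]
 [-84.6 -32. ]
 [-99.3 -28.9]
 [-99.1  30.9]] foot [[-140.2   29.5]
 [-141.7  -30.7]
 [-154.4  -30.2]
 [-156.2   30.5]]
```

The stone is 1–1.5 mm off centre, square (22.5° against 22.4°) and clamped at 0.038. Handing in.

```bash
python3 -c "
from cell import env
print(env.job_done())"
```

```text
the job is handed in; nothing more can be done
None
```

The whetstone lies flat on both rests, square and about 1–1.5 mm off the middle, held snugly between the jaw and the fixed stop; the arm stayed away from the glass, cup and dressing stone (not re-checked at the end), and the job is handed in, with no verdict returned.

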